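# Sift the heel blocks, tip them into the drawer tray and slide it home

## Robot

A 7-joint arm with a two-finger parallel gripper is mounted at the origin on the work surface. World frame = base frame: x ahead of the robot, y to its left, z up, the work surface at z = 0. Lengths are in m, angles in degrees, forces in N, time in s.
With the tool pointing down it reaches from about 0.425 to 0.875 m from the base axis. Payload 4.7 kg.
Tool frame: the origin (TCP) lies at the very end of the fingers, on their centre line; the grasp point (between the pads) lies 19 mm behind it; z points along the fingers, y is the line along which they close (so a half turn about z gives the same grasp; the last joint's range is limited). The gripper opens to 87 mm and grips with 3 to 60 N. Pads are 19 mm wide; open, the fingers measure 117 mm over their backs; the gripper's body (75 mm by 190 mm) begins 51 mm behind the grasp point.
Start: joints at [0.808, 18.392, -4.016, 83.108, 1.295, 78.541, -3.26], TCP at [0.65, -0, 0.223] pointing down, gripper open.
Joint ranges: [-163.93, 163.93], [-17.29, 119.83], [-79.2, 71.16], [3.27, 140.29], [-89.18, 269.18], [5.43, 117.66], [-154.24, 154.24]. Speed limits (degrees/s): [147.25, 147.25, 180, 180, 180, 180, 180].

## Interface

Orientations are given as [roll, pitch, yaw] about the fixed x, y, z axes, in that order (R = Rz(yaw) Ry(pitch) Rx(roll)).
In Python, from cell import get_obs, read_camera, sign_off, silhouettes gives the robot as it stands.
- The arm moves only by the tool play_rows, never from a script. Its argument "steps" is a list that holds one entry, the list of rows, each a list of 7 numbers: the shift along the tool's x, y, z in m, then the turn, a rotation vector about the tool's x, y, z in rad, then the finger opening in m, from 0 to 0.087. A call has 1 to 12 rows; each row shifts and turns the commanded pose from where the row before left it, along the tool's axes as they then stand; what a row does not reach is not made up. A row lasts 1/10 s, in which the tool goes at most 50 mm and 8.59 degrees, less where a joint would pass 70% of its speed; a pose out of reach is approached as far as the arm can. A call is refused whole if a number of a shift passes 0.05 or a number of a turn 0.15, either way. A call with a gripper value outside its range is refused whole. The fingers move at their own pace and stop on an object; "force" is the grip in N (left out, the last holds). Time passes only in rows, so rows that do not move let the fingers close. It gives the time, the measured TCP pose, the force, the opening and the grip force at its end, in the units of the state.
- get_obs(): the state, without advancing time (a new reading comes with each control period).
- read_camera(name): name is "scene" or "side" or "wrist"; returns a dict with "frame" (420x560x3 uint8, red, green, blue), "intrinsics" (3x3 intrinsics, pixels), "k1" (the pictures are not rectified: a ray, as slopes to the right and down, at radius r is drawn at 1 + k1 r^2 times it, then the intrinsics apply), "view" (4x4, takes a point from world to camera coordinates). Camera axes: x right, y up, looking along -z (the intrinsics and any distortion apply to the point x, -y, -z); pixel columns grow to the right and rows downward; lengths in m; the calibration is good to about 2 mm. A picture is of the moment at which its call begins. There is no depth.
- sign_off(): hands the job in; it is judged then, once.
Trained networks look in the newest picture that a camera, given by its name, has taken for a name from the list of things; names that differ only in an ending like _2 or _b are one class to them, and where a whole thing is asked for, a point or a joint stands for the part that bears it (a point fixed in the world has none). Each returns a list of dicts, best first, with "p" (0 to 1); they miss things now and then, are a little off and sometimes report something else, mostly with a low value. They report only what shows in the picture. A call takes as long as a camera call. They do not tell look-alikes from the thing itself.
- silhouettes(camera, name): "pixels" (420x560 bool, what is visible of it) and "extent" ([left, top, right, bottom] in pixels, round what is visible of it).
The state is a dict: "time_s": time; "qpos": joint angles; "joint_velocities": joint speeds; "effort": joint torques, N m; "tool_pos": TCP position; "tool_rot": TCP orientation; "force": force on the tool from outside, world axes, zero at the start; "wrist_torque": the same for the moment, N m; "grip_width": finger opening in m; "grasp_force": force on a finger pad.
Only numpy, scipy, OpenCV 4.12 (cv2) and the standard library are available. Lean on these libraries where they do the work, as an engineer would, in place of code of your own. Each camera call takes 0.05 s, during which the arm holds its last target. There are 200 camera calls.

## Task

Lift the sieve by its handle and shake it over its pan until all four small studs have dropped into the pan, then tip the three heel blocks into the open tray. Stand the sieve back level on the two bars of its pan and push the tray fully home and square into its housing, straight along its centre line, because it jams when pushed off-centre. Leave the glue jar, the hammer and the polish tin where they are.

Things in the scene. Friction and masses are not known exactly. Their poses are not given: they have to be found in the camera images.
- sieve_grip (a point): Middle of the sieve's handle: a straight wooden bar, 12 x 12 mm section, 82 mm free length, along this point's y between two posts over the basket, its centre 100 mm above the sieve's underside. The sieve is a light aluminium basket (0.3 kg, 153 mm along x, 94 mm along y). At the start it stands on the pan's two bars, its open -x end towards the robot
- sieve_floor (a point): Middle of the sieve's floor, on its top face: five flat bars along y, 12 mm wide, 5 mm thick, with 14 mm slots between. Walls 32 mm high on both sides (outer faces at y = -47 and +47 mm) and at the +x end; none at -x. Slippery (friction about 0.25): studs slide at a 20 degree slope, in which the heel blocks still stay behind the chute
- sieve_lip (a point): Middle of the sieve's pouring edge at its -x end, 84 mm to -x of the handle and 89 mm below it. The last 31 mm of the floor before it is a plain chute that rises outward at 12 degrees; with this end tipped down by 45 degrees or more the heel blocks slide out over it
- pan: Fixed grey sheet-metal catch pan, open on top, 230 mm along its x, 190 mm along its y, 45 mm high, walls and floor 3 mm. Origin: centre of its underside, on the bench. Two round bars (8 mm) cross it along y at x = -52 and +52 mm, tops level with the rim at 45 mm; the sieve stands on them, its handle then 145 mm above the bench, about over the pan's centre
- tray: Loose steel drawer tray, open on top, 0.6 kg, 190 mm along x, 130 mm along y, floor 4 mm, side and rear walls 52 mm high, 4 mm thick; at its -x end a flat, slippery front plate 140 mm wide, 62 mm high, 5 mm thick. Origin: centre of its underside. +x is the way into the housing. At the start it is 105 to 135 mm short of home, straight in the guides
- tray_front (a point): Centre of the outer face of the tray's front plate (100 mm to -x of the tray's origin, 31 mm above the tray's underside, 37 mm above the bench): the face to push on, along the tray's +x
- unit: Fixed grey sheet-metal housing of the tray, 174 mm wide. Origin: on the bench under the centre of its mouth; +x points into it. A 6 mm base plate carries the tray and reaches 170 mm out of the mouth; the roof starts 10 mm inside the mouth, top at 78 mm. End stop at x = 160 mm: with the tray home its origin is at x = 65 mm and its front's outer face at x = -35 mm
- unit_guide (a point): Point on the housing's centre line, 37 mm above the bench, midway between two rubber guide cheeks just inside the mouth, 45 mm long, high in friction, 1.5 mm clear of the tray on each side. Pushed 30 mm or more off-centre the tray cocks and jams there; pushed within about 15 mm of its centre it slides with about 3 N, and a cocked tray straightens and goes on
- heel0_mid (a point): Centre of heel block 1 of 3, half-way up: black nylon, D-shaped, 38 x 32 mm, 18 mm thick, 25 g, lying flat in the sieve at the start
- heel1_mid (a point): Centre of heel block 2 of 3, half-way up: black nylon, D-shaped, 38 x 32 mm, 18 mm thick, 25 g, lying flat in the sieve at the start
- heel2_mid (a point): Centre of heel block 3 of 3, half-way up: black nylon, D-shaped, 38 x 32 mm, 18 mm thick, 25 g, lying flat in the sieve at the start
- stud0_mid (a point): Centre of stud 1 of 4: plain steel disc 10 mm in diameter, 9 mm high, 10 g, standing on a floor bar of the sieve at the start; it falls through the slots beside it when it slides off the bar
- stud1_mid (a point): Centre of stud 2 of 4: plain steel disc 10 mm in diameter, 9 mm high, 10 g, standing on a floor bar of the sieve at the start; it falls through the slots beside it when it slides off the bar
- stud2_mid (a point): Centre of stud 3 of 4: plain steel disc 10 mm in diameter, 9 mm high, 10 g, standing on a floor bar of the sieve at the start; it falls through the slots beside it when it slides off the bar
- stud3_mid (a point): Centre of stud 4 of 4: plain steel disc 10 mm in diameter, 9 mm high, 10 g, standing on a floor bar of the sieve at the start; it falls through the slots beside it when it slides off the bar
- glue_mid (a point): Centre of the closed glue jar, 70 mm wide, 100 mm high; a bystander
- hammer: Hammer lying on the bench, 240 mm long, along its x; a bystander
- polish_mid (a point): Centre of the polish tin, 72 mm wide, 60 mm high; a bystander
Not all that is in view belongs to the job. What is shaped like the tray but blue is not meant.

How it is judged (in metres and radians):
On the way, in this order (a step that is already met when the one before it is completed fails the run):
1. all four studs have fallen into the pan (x of stud0_mid in the frame of pan between -0.115 and 0.115 m and y of stud0_mid in the frame of pan between -0.095 and 0.095 m and z of each of stud0_mid, stud1_mid, stud2_mid, stud3_mid in the frame of pan below 0.03 m and x of stud1_mid in the frame of pan between -0.115 and 0.115 m and y of stud1_mid in the frame of pan between -0.095 and 0.095 m and x of stud2_mid in the frame of pan between -0.115 and 0.115 m and y of stud2_mid in the frame of pan between -0.095 and 0.095 m and x of stud3_mid in the frame of pan between -0.115 and 0.115 m and y of stud3_mid in the frame of pan between -0.095 and 0.095 m), for 0.2 s.
2. all three heel blocks lie in the tray (x of heel0_mid in the frame of tray between -0.095 and 0.093 m and y of heel0_mid in the frame of tray between -0.062 and 0.062 m and z of heel0_mid in the frame of tray between 0 and 0.05 m and x of heel1_mid in the frame of tray between -0.095 and 0.093 m and y of heel1_mid in the frame of tray between -0.062 and 0.062 m and z of heel1_mid in the frame of tray between 0 and 0.05 m and x of heel2_mid in the frame of tray between -0.095 and 0.093 m and y of heel2_mid in the frame of tray between -0.062 and 0.062 m and z of heel2_mid in the frame of tray between 0 and 0.05 m), for 0.2 s.
3. the tray is fully home in its housing, with the heel blocks in it (all of step 2 and x of tray in the frame of unit above 0.06 m and angle between the x axis of tray and the x axis of unit, either way round below 0.035 rad and z of tray in the frame of unit below 0.012 m), for 0.2 s.
At the end, for the whole second after the job is handed in: Studs lie in the pan, heel blocks lie in the tray, the tray is within 5 mm of its end stop, flat, at rest, square within 2 degrees; the sieve stands on the pan's bars: handle within 40 mm of the pan's centre, within 6 mm of its height there, tilted under 5 degrees (all of step 1 and all of step 3 and horizontal distance between sieve_grip and pan below 0.04 m and z of sieve_grip in the frame of pan between 0.139 and 0.151 m and angle between sieve_grip's own z axis and vertical below 0.08 rad and linear speed of tray below 0.01 m/s); the robot touches nothing.
It fails at once if the glue jar is moved by more than 30 mm (distance of glue_mid from where it was at the start of the episode above 0.03 m).
It fails at once if the hammer is moved by more than 30 mm (distance of hammer from where it was at the start of the episode above 0.03 m).
It fails at once if the polish tin is moved by more than 30 mm (distance of polish_mid from where it was at the start of the episode above 0.03 m).
It also fails if it takes over 64 s, if anything falls off the work surface, if the arm or the gripper's body presses on something with over 40 N, if the wrist force passes 120 N, or if a joint passes its speed limit or range.

## Working session

There is one attempt and no reset: what is moved stays moved. The work goes in short steps, Python scripts to look and compute and a tool call to move; the robot and the scene stay as the last step left them, time stands still between calls to the robot, and variables do not carry over. Pictures are saved under pics/ and viewed, at most 10 in all, crops included, and the job is handed in when it is done.

Besides the shell and the picture viewer there is one more tool, called after "Call:" as a command line: name --argument value ..., lists and objects as JSON in quotes. play_rows: Moves the arm, as the interface text tells. Its arguments: {"type":"object","properties":{"steps":{"type":"array","items":{"type":"array","items":{"type":"array","items":{"type":"number"}}}},"force":{"type":"number"}},"required":["steps"]}

```bash
mkdir -p pics; ls; cat > h.py <<'E'
import numpy as np, cv2
from cell import get_obs, read_camera, sign_off, silhouettes
def ray(c,u,v):
    K=np.array(c["intrinsics"]);k=c["k1"]
    d=np.array([(u-K[0,2])/K[0,0],(v-K[1,2])/K[1,1]]);s=d.copy()
    for _ in range(20): s=d/(1+k*(s@s))
    V=np.array(c["view"]);R=V[:3,:3];o=-R.T@V[:3,3]
    return o,R.T@np.array([s[0],-s[1],-1])
def at_z(c,u,v,z):
    o,d=ray(c,u,v); return o+d*(z-o[2])/d[2]
def proj(c,P):
    V=np.array(c["view"]);K=np.array(c["intrinsics"]);p=V[:3,:3]@np.asarray(P)+V[:3,3]
    s=np.array([p[0],-p[1]])/-p[2];s=s*(1+c["k1"]*(s@s));return K[0,0]*s[0]+K[0,2],K[1,1]*s[1]+K[1,2]
E
python3 - <<'E'
from h import *
ims=[]
for n in ["scene","side"]:
    c=read_camera(n); cv2.imwrite(f"pics/{n}0.png",c["frame"][:,:,::-1])
    V=np.array(c["view"]);print(n,-V[:3,:3].T@V[:3,3])
    for t in ["sieve_grip","pan","tray","tray_front","unit","glue_mid","hammer","polish_mid","heel0_mid","stud0_mid"]:
        for r in silhouettes(n,t)[:5]:
            m=r["pixels"]; ys,xs=np.nonzero(m); print(t,round(r["p"],2),r["extent"],xs.mean().round(1),ys.mean().round(1))
E
```

```text
pics
scene [ 1.02011144 -0.22921067  0.8949882 ]
sieve_grip 0.63 [222.9, 206.9, 269.0, 269.3] 247.2 232.9
pan 0.85 [198.4, 200.4, 284.1, 298.1] 242.7 255.0
tray 0.97 [385.2, 111.3, 427.2, 173.8] 410.8 137.2
tray 0.7 [160.4, 107.4, 247.2, 189.3] 202.5 149.6
tray 0.68 [358.0, 188.4, 447.2, 264.9] 409.2 228.2
tray 0.23 [240.3, 246.5, 258.7, 257.0] 249.4 250.6
tray_front 0.93 [156.8, 107.3, 246.0, 192.2] 202.3 149.6
tray_front 0.78 [387.6, 113.0, 432.0, 176.4] 411.2 137.5
tray_front 0.67 [363.3, 191.5, 450.1, 264.2] 409.7 228.5
unit 0.58 [360.6, 160.9, 514.0, 275.9] 456.4 212.9
glue_mid 0.71 [298.7, 302.8, 337.0, 348.5] 317.0 325.9
glue_mid 0.16 [358.7, 190.7, 446.2, 266.9] 409.4 228.6
hammer 0.87 [111.6, 216.2, 153.6, 315.9] 130.2 275.7
polish_mid 0.64 [362.6, 283.4, 397.5, 323.1] 380.0 302.2
heel0_mid 0.55 [232.5, 220.9, 246.7, 236.4] 239.4 226.3
heel0_mid 0.42 [113.1, 220.2, 154.0, 313.5] 130.7 276.6
side [0.33976223 0.98050776 0.87471674]
sieve_grip 0.85 [249.6, 164.9, 316.0, 222.6] 280.3 198.1
pan 0.77 [228.0, 178.9, 327.4, 242.7] 273.9 215.2
pan 0.49 [262.0, 152.3, 339.6, 173.4] 297.7 165.2
tray 0.89 [196.4, 257.9, 263.2, 309.1] 230.1 283.5
tray 0.88 [302.3, 292.7, 401.0, 403.9] 350.0 347.5
tray 0.73 [346.0, 182.6, 433.1, 237.7] 388.5 210.2
tray_front 0.81 [348.5, 180.0, 435.5, 236.2] 389.3 210.0
tray_front 0.71 [298.7, 295.8, 403.5, 400.2] 349.9 347.5
tray_front 0.6 [198.0, 260.1, 263.2, 305.0] 230.2 283.3
unit 0.95 [158.7, 270.7, 268.2, 402.5] 215.1 349.5
glue_mid 0.78 [172.9, 195.5, 201.1, 236.5] 187.5 213.2
hammer 0.82 [263.6, 153.5, 338.1, 173.3] 297.3 165.0
polish_mid 0.68 [162.8, 236.7, 195.8, 271.4] 177.5 254.2
heel0_mid 0.41 [284.1, 191.0, 299.9, 207.3] 292.1 198.0
stud0_mid 0.23 [158.7, 276.1, 272.0, 401.5] 214.5 349.9
```

```bash
python3 -c "
import cv2,numpy as np
print(1)"
```

```text
1
```

View pics/scene0.png

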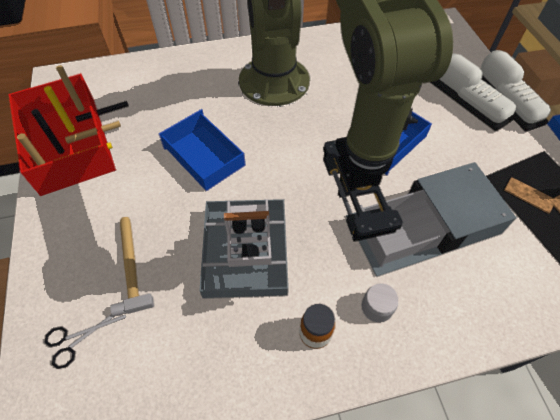

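View pics/side0.png

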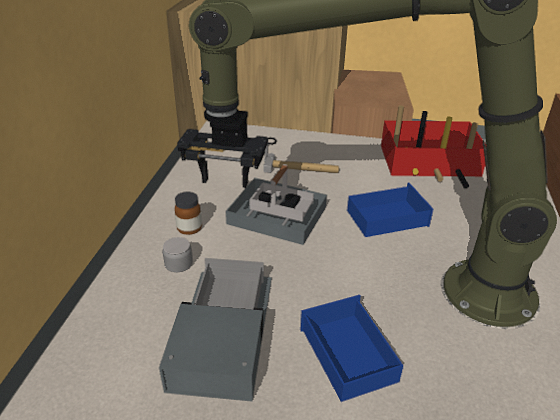

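The scene view shows the pan with rim corners at about (205,201), (285,200), (288,295) and (202,296). The sieve stands in it with its handle at (224–269, 215). The housing roof is around (466,197), the tray mouth is to its left and partly hidden by the gripper, the jar is at (317,326) and the tin at (380,302). In the side view the housing roof corners are near (178,305), (262,308), (258,395) and (164,390), and the tray front is near (235,262).

```bash
python3 - <<'E'
from h import *
cs=read_camera("scene");cd=read_camera("side")
def t(c,l,z):
    for u,v in l: print(np.round(at_z(c,u,v,z)[:2],3),end=' ')
    print()
print("pan rim scene");t(cs,[(205,201),(285,200),(288,295),(202,296)],.045)
print("handle");t(cs,[(224,216),(269,214)],.149)
print("roof scene");t(cs,[(419,182),(479,165),(513,209),(455,232)],.078)
print("roof side");t(cd,[(178,305),(262,308),(258,395),(164,390)],.078)
def q(c,n,name,k=0):
    rs=silhouettes(n,name); 
    m=rs[k]["pixels"].astype(np.uint8); return m
m=q(cs,"scene","pan");print("pan rect",[np.round(at_z(cs,*p,.045)[:2],3) for p in cv2.boxPoints(cv2.minAreaRect(cv2.findNonZero(m)))])
for n,c in(("scene",cs),("side",cd)):
  for r in silhouettes(n,"tray"):
    h=cv2.convexHull(cv2.findNonZero(r["pixels"].astype(np.uint8)));a=cv2.approxPolyDP(h,4,True)[:,0]
    print(n,r["extent"],[(tuple(map(int,p)),np.round(at_z(c,*p,.06)[:2],3).tolist()) for p in a])
  for nm in["unit","glue_mid","polish_mid"]:
    h=cv2.convexHull(cv2.findNonZero(silhouettes(n,nm)[0]["pixels"].astype(np.uint8)));a=cv2.approxPolyDP(h,4,True)[:,0]
    print(nm,n,[(tuple(map(int,p)),np.round(at_z(c,*p,.078)[:2],3).tolist()) for p in a] if nm=="unit" else np.round(at_z(c,*h[:,0].mean(0),.04),3))
a=cv2.resize(cs["frame"][190:310,190:300],None,fx=5,fy=5,interpolation=3)[:,:400]
a=cv2.resize(cs["frame"][195:300,195:295],(400,420),interpolation=2);b=cv2.resize(cd["frame"][250:405,150:280],(352,420),interpolation=2)
cv2.imwrite("pics/z.png",np.hstack([a,b])[:,:,::-1])
E
```

```text
pan rim scene
[ 0.432 -0.271] [ 0.474 -0.082] [ 0.711 -0.134] [ 0.671 -0.312] 
handle
[ 0.551 -0.233] [ 0.567 -0.141] 
roof scene
[0.52 0.24] [0.506 0.409] [0.643 0.425] [0.668 0.263] 
roof side
[0.683 0.263] [0.509 0.235] [0.471 0.442] [0.637 0.467] 
pan rect [array([ 0.424, -0.282]), array([ 0.473, -0.074]), array([ 0.717, -0.136]), array([ 0.674, -0.317])]
scene [158.0, 112.6, 245.8, 190.4] [((244, 165), [0.357, -0.16]), ((205, 189), [0.408, -0.266]), ((163, 146), [0.247, -0.353]), ((159, 134), [0.202, -0.36]), ((202, 110), [0.14, -0.237]), ((243, 152), [0.315, -0.154])]
scene [384.0, 111.6, 431.2, 174.0] [((428, 120), [0.319, 0.361]), ((426, 136), [0.372, 0.331]), ((385, 174), [0.466, 0.177]), ((412, 112), [0.28, 0.33])]
scene [359.5, 192.2, 444.9, 263.7] [((448, 231), [0.654, 0.259]), ((436, 246), [0.683, 0.216]), ((380, 265), [0.697, 0.076]), ((369, 243), [0.64, 0.071]), ((363, 208), [0.549, 0.089]), ((423, 191), [0.536, 0.249])]
unit scene [((515, 217), [0.664, 0.418]), ((499, 235), [0.698, 0.357]), ((380, 276), [0.728, 0.06]), ((360, 244), [0.646, 0.044]), ((414, 180), [0.511
[... 263 characters left out ...]
087])]
side [301.2, 294.3, 400.6, 401.4] [((398, 380), [0.224, 0.347]), ((341, 399), [0.325, 0.409]), ((301, 329), [0.422, 0.26]), ((302, 311), [0.428, 0.21]), ((358, 296), [0.314, 0.141]), ((400, 363), [0.221, 0.307])]
side [347.5, 181.6, 431.9, 236.7] [((432, 213), [0.138, -0.216]), ((429, 225), [0.148, -0.159]), ((365, 236), [0.311, -0.077]), ((347, 211), [0.366, -0.177]), ((349, 195), [0.367, -0.256]), ((409, 182), [0.198, -0.363])]
unit side [((270, 277), [0.512, 0.139]), ((252, 401), [0.478, 0.456]), ((165, 392), [0.633, 0.47]), ((158, 366), [0.666, 0.42]), ((180, 304), [0.68, 0.26]), ((201, 273), [0.667, 0.159])]
glue_mid side [ 0.788 -0.103  0.04 ]
polish_mid side [0.762 0.069 0.04 ]
```

View pics/z.png

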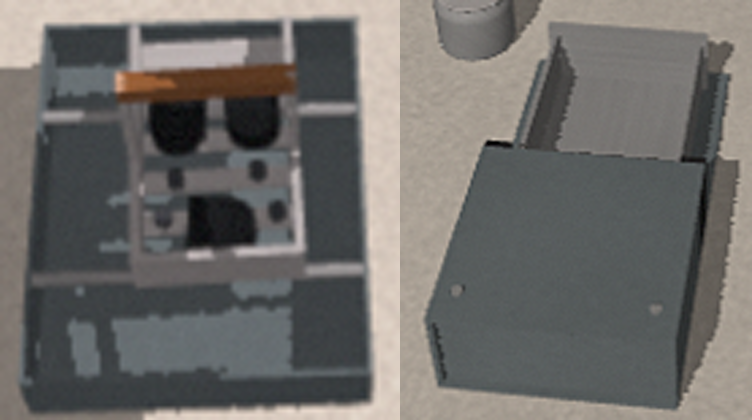

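The crop puts the pan's top rim corners at about (206,200), (284,199), (287,289) and (201,290). The handle ends are at (224,216) and (269,215), there are three black heels and four studs in the basket, and the tray's front top edge runs from (205,258) to (264,264) in the side view.

```bash
python3 - <<'E'
from h import *
cs=read_camera("scene");cd=read_camera("side")
p=[at_z(cs,u,v,.045)[:2] for u,v in[(206.25,200.5),(283.75,199.25),(287.5,288.75),(201.2,289.5)]]
print(np.round(p,3),np.mean(p,0))
h=[at_z(cs,u,v,.147)[:2] for u,v in[(224.2,216.2),(269,215)]];print("handle",h,np.mean(h,0))
f=[at_z(cd,u,v,.068)[:2] for u,v in[(205.4,258.1),(263.7,263.7)]];print("front",f,np.mean(f,0))
f=[at_z(cd,u,v,.078)[:2] for u,v in[(180,303),(261,309)]];print("roof",f,np.mean(f,0))
o=get_obs();print(o)
E
```

```text
[[ 0.432 -0.268]
 [ 0.472 -0.085]
 [ 0.697 -0.132]
 [ 0.656 -0.311]] [ 0.56398462 -0.19902269]
handle [array([ 0.5499024 , -0.23278343]), array([ 0.56865045, -0.14136468])] [ 0.55927642 -0.18707406]
front [array([0.67680285, 0.09658953]), array([0.5379368 , 0.08744792])] [0.60736982 0.09201872]
roof [array([0.68133007, 0.25710911]), array([0.51056247, 0.23864496])] [0.59594627 0.24787704]
{'time_s': 1.75, 'qpos': array([ 0.8068476 , 18.39134785, -4.0154158 , 83.10673659,  1.29571446,
       78.54102912, -3.26198056]), 'joint_velocities': array([ 0.08170943, -0.04774288, -0.03129093,  0.07534323,  0.02762622,
       -0.01822368, -0.15059641]), 'effort': array([ 1.51243694e-05, -4.91094482e+01, -4.03157277e-01, -3.12763846e+01,
       -6.36521028e-02,  3.37481929e-02,  5.77255014e-05]), 'tool_pos': array([ 6.50027247e-01, -2.95793840e-05,  2.22600117e-01]), 'tool_rot': array([1.79993945e+02, 3.61763586e-03, 8.99994424e+01]), 'force': array([-0.53885615,  0.03715532, -0.62177792]), 'wrist_torque': array([0.00907388, 0.01686694, 0.00022348]), 'grasp_force': 0.0, 'grip_width': 0.08671017913469908}
```

Call:
play_rows --steps '[[[-0.047,-0.023,0,0,0,0,0.087],[-0.047,-0.023,0,0,0,0,0.087],[-0.047,-0.023,0,0,0,0.1,0.087],[-0.047,-0.009,0,0,0,0.1,0.087],[0,0,0,0,0,0,0.087],[0,0,0,0,0,0,0.087]]]'

```text
time_s: 2.35
tool_pos: [0.5699, -0.1823, 0.2228]
tool_rot: [180.0, -0.0, 78.4]
force: [0.9, 1.2, -0.5]
grip_width: 0.087
grasp_force: 0.0
```

```bash
python3 - <<'E'
from h import *
o=get_obs();print(o["tool_pos"],o["tool_rot"])
c=read_camera("wrist");f=c["frame"][:,:,::-1].copy()
for r in silhouettes("wrist","sieve_grip")[:2]:
    print(r["p"],r["extent"])
g=cv2.resize(read_camera("side")["frame"][140:320,150:350],(400,360),interpolation=2)[:,:,::-1]
cv2.imwrite("pics/w1.png",f)
print(proj(c,[.559,-.187,.151]), proj(c,[.564,-.199,.045]))
E
```

```text
[ 0.56992392 -0.18230691  0.2228165 ] [ 1.79970702e+02 -4.59329547e-03  7.83569244e+01]
0.62 [165.8, 137.3, 349.2, 292.7]
(np.float64(267.72024406369684), np.float64(228.23886683876745)) (np.float64(280.05538715131433), np.float64(199.57017499005417))
```

View pics/w1.png

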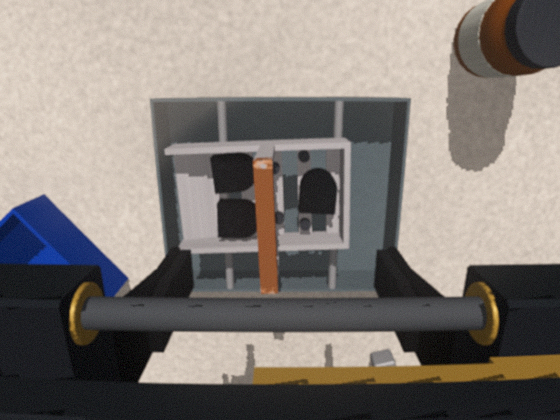

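The wrist view shows the handle running from (262,163) to (269,292) and the pan rim top from (152,99) to (410,98). All four studs and three heels are in the basket.

```bash
python3 - <<'E'
from h import *
c=read_camera("wrist")
a=at_z(c,262,163,.151);b=at_z(c,269,292,.151);d=a-b
print(a,b,(a+b)/2,np.linalg.norm(d),np.degrees(np.arctan2(d[1],d[0])))
p=[at_z(c,*q,.045) for q in[(152,99),(410,98),(389,291),(188,290)]];print(np.round(p,3),np.degrees(np.arctan2(*(p[1]-p[0])[1::-1])))
e=(p[0]+p[1])/2;print("pan centre",e+.095*np.array([np.sin(np.radians(-12)),-np.cos(np.radians(-12)),0]))
E
```

```text
[ 0.56568724 -0.14007808  0.151     ] [ 0.5513153  -0.22969329  0.151     ] [ 0.55850127 -0.18488569  0.151     ] 0.09076033953832763 80.88884035020601
[[ 0.473 -0.083  0.045]
 [ 0.695 -0.127  0.045]
 [ 0.655 -0.312  0.045]
 [ 0.455 -0.271  0.045]] -11.01689447895544
pan centre [ 0.56440383 -0.19787361  0.045     ]
```

Call:
play_rows --steps '[[[-0.006,-0.0105,0.03,0,0,-0.04,0.087],[0,0,0.03,0,0,0,0.087],[0,0,0.036,0,0,0,0.087],[0,0,0,0,0,0,0.06],[0,0,0,0,0,0,0.03],[0,0,0,0,0,0,0.0],[0,0,0,0,0,0,0.0],[0,0,0,0,0,0,0.0],[0,0,0,0,0,0,0.0],[0,0,0,0,0,0,0.0]]]' --force 60

```text
time_s: 3.55
tool_pos: [0.5591, -0.1845, 0.127]
tool_rot: [180.0, 0.0, 80.8]
force: [1.0, 0.4, -0.6]
grip_width: 0.0392
grasp_force: 0.0
```

Call:
play_rows --steps '[[[0,0,0,0,0,0,0.0],[0,0,0,0,0,0,0.0],[0,0,0,0,0,0,0.0],[0,0,0,0,0,0,0.0],[0,0,0,0,0,0,0.0],[0,0,0,0,0,0,0.0]]]'

```text
time_s: 4.15
tool_pos: [0.5586, -0.1844, 0.1265]
tool_rot: [-180.0, 0.0, 80.8]
force: [-1.0, 0.5, -0.3]
grip_width: 0.0113
grasp_force: 60.0
```

Call:
play_rows --steps '[[[-0.003,0,-0.015,0,0,0,0.0],[-0.004,0,-0.025,0,0,0,0.0],[-0.003,0,-0.02,0,0,0,0.0],[0,0,0,0.1,0,0,0.0],[0,0,0,0.1,0,0,0.0],[0,0,0,0.1,0,0,0.0],[0,0,0,0.08,0,0,0.0],[0,0,0,0,0,0,0.0],[0,0,0,0,0,0,0.0],[0,0,0,0,0,0,0.0],[0,0,0,0,0,0,0.0],[0,0,0,0,0,0,0.0]]]'

```text
time_s: 5.35
tool_pos: [0.5572, -0.1944, 0.1878]
tool_rot: [-158.4, 0.0, 80.8]
force: [0.8, -0.0, -4.0]
grip_width: 0.0111
grasp_force: 60.0
```

Call:
play_rows --steps '[[[0,0,0,-0.1,0,0,0.0],[0,0,0,-0.1,0,0,0.0],[0,0,0,-0.1,0,0,0.0],[0,0,0,-0.1,0,0,0.0],[0,0,0,-0.1,0,0,0.0],[0,0,0,-0.1,0,0,0.0],[0,0,0,-0.12,0,0,0.0],[0,0,0,0,0,0,0.0],[0,0,0,0,0,0,0.0],[0,0,0,0,0,0,0.0],[0,0,0,0,0,0,0.0],[0,0,0,0,0,0,0.0]]]'

```text
time_s: 6.55
tool_pos: [0.5586, -0.1944, 0.187]
tool_rot: [160.5, 0.0, 80.9]
force: [-0.0, -0.3, -3.5]
grip_width: 0.0113
grasp_force: 60.0
```

Call:
play_rows --steps '[[[0,0,0,0.1,0,0,0.0],[0,0,0,0.1,0,0,0.0],[0,0,0,0.1,0,0,0.0],[0,0,0,0.04,0,0,0.0],[0,0,0,0,0,0,0.0],[0,0,0,0,0,0,0.0]]]'

```text
time_s: 7.15
tool_pos: [0.5579, -0.1944, 0.1861]
tool_rot: [180.0, 0.0, 80.8]
force: [-0.4, -0.4, -3.5]
grip_width: 0.0116
grasp_force: 60.0
```

```bash
python3 - <<'E'
from h import *
c=read_camera("wrist");f=c["frame"]
s=read_camera("scene")["frame"][170:310,180:320]
cv2.imwrite("pics/w2.png",np.hstack([cv2.resize(f[60:310,130:430],(480,400),interpolation=2),cv2.resize(s,(320,400),interpolation=2)])[:,:,::-1])
for n in("wrist","scene"):
  for t in("stud0_mid","heel0_mid"):print(n,t,[(round(r["p"],2),np.round(r["extent"])) for r in silhouettes(n,t)])
E
```

```text
wrist stud0_mid [(0.51, array([175., 165., 235., 219.]))]
wrist heel0_mid [(0.6, array([132., 224., 201., 266.]))]
scene stud0_mid []
scene heel0_mid []
```

View pics/w2.png

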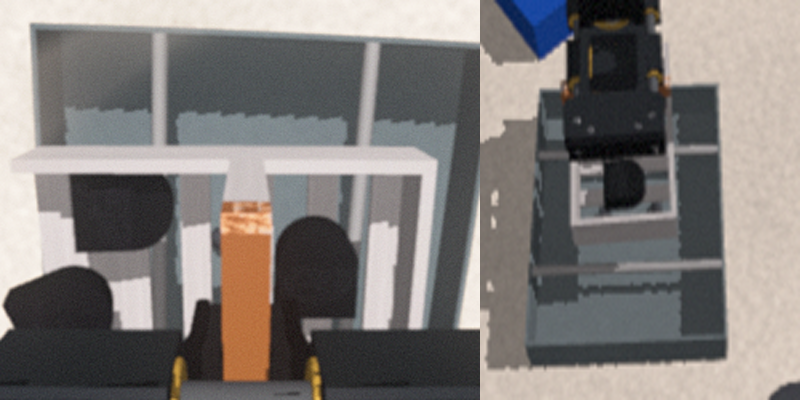

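The wrist crop shows the three heels still inside: one at (315,265) and two towards the chute at (120,210) and (60,295). One possible stud is beside the handle near (215,240). I'll do another tilt cycle, harder towards the wall end.

Call:
play_rows --steps '[[[0,0,0,0.14,0,0,0.0],[0,0,0,0.14,0,0,0.0],[0,0,0,0.14,0,0,0.0],[0,0,0,0.04,0,0,0.0],[0,0,0,0,0,0,0.0],[0,0,0,0,0,0,0.0],[0,0,0,0,0,0,0.0],[0,0,0,-0.14,0,0,0.0],[0,0,0,-0.14,0,0,0.0],[0,0,0,-0.14,0,0,0.0],[0,0,0,-0.14,0,0,0.0],[0,0,0,-0.14,0,0,0.0]]]'

```text
time_s: 8.65
tool_pos: [0.5565, -0.1945, 0.1892]
tool_rot: [165.7, 0.0, 80.8]
force: [0.3, -0.1, -4.2]
grip_width: 0.011
grasp_force: 60.0
```

Call:
play_rows --steps '[[[0,0,0,-0.1,0,0,0.0],[0,0,0,0,0,0,0.0],[0,0,0,0,0,0,0.0],[0,0,0,0,0,0,0.0],[0,0,0,0.14,0,0,0.0],[0,0,0,0.14,0,0,0.0],[0,0,0,0.14,0,0,0.0],[0,0,0,0.14,0,0,0.0],[0,0,0,0.14,0,0,0.0],[0,0,0,0.06,0,0,0.0],[0,0,0,0,0,0,0.0],[0,0,0,0,0,0,0.0]]]'

```text
time_s: 9.85
tool_pos: [0.559, -0.1944, 0.1857]
tool_rot: [-156.0, 0.0, 80.9]
force: [-0.4, -0.6, -2.3]
grip_width: 0.0112
grasp_force: 60.0
```

```bash
python3 - <<'E'
from h import *
print(get_obs()["tool_rot"])
c=read_camera("wrist");f=c["frame"]
s=read_camera("scene")["frame"][170:310,180:320]
g=lambda f:np.clip(255*(f/255.)**.55,0,255).astype(np.uint8)
cv2.imwrite("pics/w3.png",np.hstack([cv2.resize(g(f[60:310,130:430]),(480,400),interpolation=2),cv2.resize(g(s),(320,400),interpolation=2)])[:,:,::-1])
E
```

```text
[-1.56022457e+02  1.63155801e-02  8.08662078e+01]
```

View pics/w3.png

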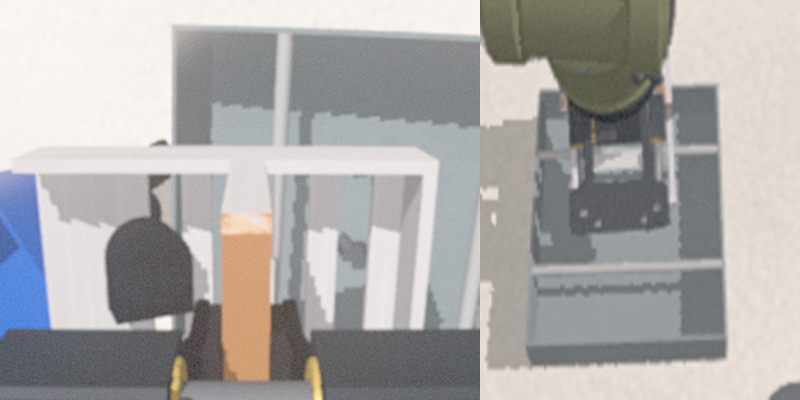

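The wrist crop shows one heel at (150,270), a dark shape near (160,170), and two stud-like spots through the slot at (350,245). I'll level the sieve and check the heels with a wide view.

Call:
play_rows --steps '[[[0,0,0,-0.14,0,0,0.0],[0,0,0,-0.14,0,0,0.0],[0,0,0,-0.139,0,0,0.0],[0,0,0,0,0,0,0.0],[0,0,0,0,0,0,0.0]]]'

```text
time_s: 10.45
tool_pos: [0.5567, -0.1945, 0.1886]
tool_rot: [-180.0, 0.0, 80.8]
force: [1.2, -0.5, -2.6]
grip_width: 0.0111
grasp_force: 60.0
```

```bash
python3 - <<'E'
from h import *
o=get_obs();print(o["tool_rot"],o["force"])
fr={}
for n in("wrist","side","scene"):
  c=read_camera(n);fr[n]=c["frame"]
  for t in("stud0_mid","heel0_mid"):print(n,t,[(round(r["p"],2),np.round(r["extent"])) for r in silhouettes(n,t)])
g=lambda f:np.clip(255*(f/255.)**.6,0,255).astype(np.uint8)
cv2.imwrite("pics/w4.png",np.vstack([np.hstack([cv2.resize(g(fr["wrist"]),(400,300),interpolation=3),cv2.resize(g(fr["scene"][160:310,150:350]),(400,300),interpolation=2)]),np.hstack([cv2.resize(g(fr["wrist"][120:300,120:360]),(400,300),interpolation=2),cv2.resize(g(fr["side"][140:260,200:360]),(400,300),interpolation=2)])])[:,:,::-1])
E
```

```text
[-1.79987408e+02  1.67008472e-02  8.07897720e+01] [ 1.17451412 -0.47637324 -2.55394768]
wrist stud0_mid [(0.46, array([261., 202., 266., 214.])), (0.26, array([488.,   0., 559.,  67.]))]
wrist heel0_mid [(0.59, array([ 90., 189., 138., 225.]))]
side stud0_mid []
side heel0_mid []
scene stud0_mid []
scene heel0_mid [(0.29, array([299., 302., 336., 348.]))]
```

View pics/w4.png

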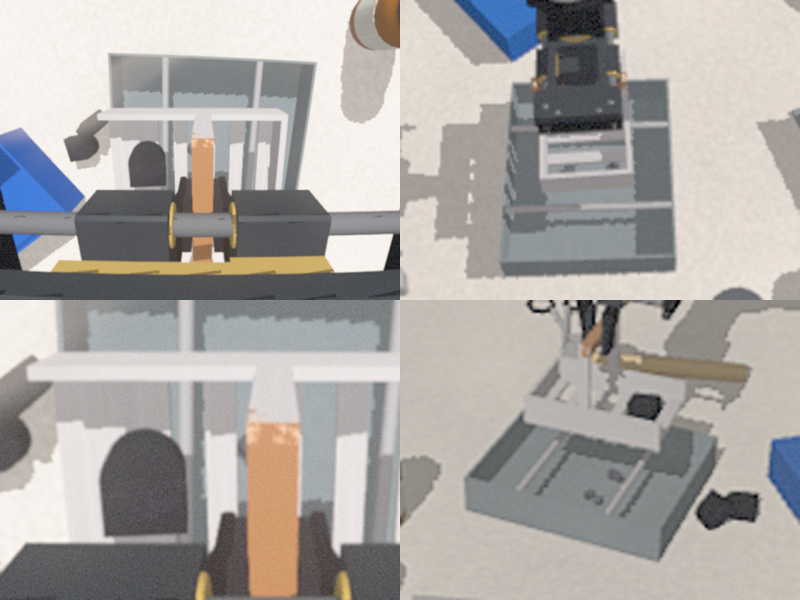

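Two heels have slid out and lie on the bench beside the pan, at about (325,224) and (338,222) in the side picture. The third is still in the sieve, and about three studs are visible in the pan. I'll jiggle gently wall-end-down, lift for a clear view of the pan, and pick up the two heels later.

Call:
play_rows --steps '[[[0,0,0,0.1,0,0,0.0],[0,0,0,0.1,0,0,0.0],[0,0,0,0.1,0,0,0.0],[0,0,0,0.1,0,0,0.0],[0,0.01,0,0,0,0,0.0],[0,-0.02,0,0,0,0,0.0],[0,0.02,0,0,0,0,0.0],[0,-0.02,0,0,0,0,0.0],[0,0.02,0,0,0,0,0.0],[0,-0.01,0,0,0,0,0.0],[0,0,0,-0.1,0,0,0.0],[0,0,0,-0.1,0,0,0.0]]]'

```text
time_s: 12.1
tool_pos: [0.5582, -0.1944, 0.1863]
tool_rot: [-168.8, 0.0, 80.8]
force: [-0.8, 0.2, -2.1]
grip_width: 0.0117
grasp_force: 59.9
```

Call:
play_rows --steps '[[[0,0,0,-0.1,0,0,0.0],[0,0,0,-0.1,0,0,0.0],[0,0,-0.04,0,0,0,0.0],[0,0,-0.05,0,0,0,0.0],[0,0,-0.05,0,0,0,0.0],[0,0,0,0,0,0,0.0],[0,0,0,0,0,0,0.0]]]'

```text
time_s: 12.8
tool_pos: [0.5576, -0.1945, 0.3285]
tool_rot: [179.8, 0.0, 80.8]
force: [0.4, 0.4, -3.7]
grip_width: 0.0113
grasp_force: 60.0
```

```bash
python3 - <<'E'
from h import *
o=get_obs();print(o["tool_pos"],o["tool_rot"],o["force"])
fr={}
for n in("wrist","side","scene"):
  c=read_camera(n);fr[n]=c["frame"]
  print(n,[(round(r["p"],2),np.round(r["extent"])) for r in silhouettes(n,"heel0_mid")])
  if n=="side": print([np.round(at_z(c,u,v,.009),3) for u,v in((325.2,224),(338,222))])
g=lambda f:np.clip(255*(f/255.)**.6,0,255).astype(np.uint8)
cv2.imwrite("pics/w5.png",np.vstack([np.hstack([cv2.resize(g(fr["wrist"][100:310,60:340]),(400,300),interpolation=2),cv2.resize(g(fr["scene"][190:310,190:350]),(400,300),interpolation=2)]),np.hstack([cv2.resize(g(fr["side"][120:210,220:340]),(400,300),interpolation=2),cv2.resize(g(fr["side"][170:248,240:344]),(400,300),interpolation=2)])])[:,:,::-1])
E
```

```text
[ 0.55761593 -0.19452384  0.3285384 ] [1.79791245e+02 2.86104746e-02 8.08177767e+01] [ 0.4053749   0.39441179 -3.72523476]
wrist [(0.52, array([142., 170., 152., 191.]))]
side [(0.59, array([333., 216., 341., 230.]))]
[array([ 0.421, -0.175,  0.009]), array([ 0.387, -0.191,  0.009])]
scene [(0.52, array([348., 165., 516., 276.])), (0.44, array([230., 185., 240., 199.]))]
```

View pics/w5.png

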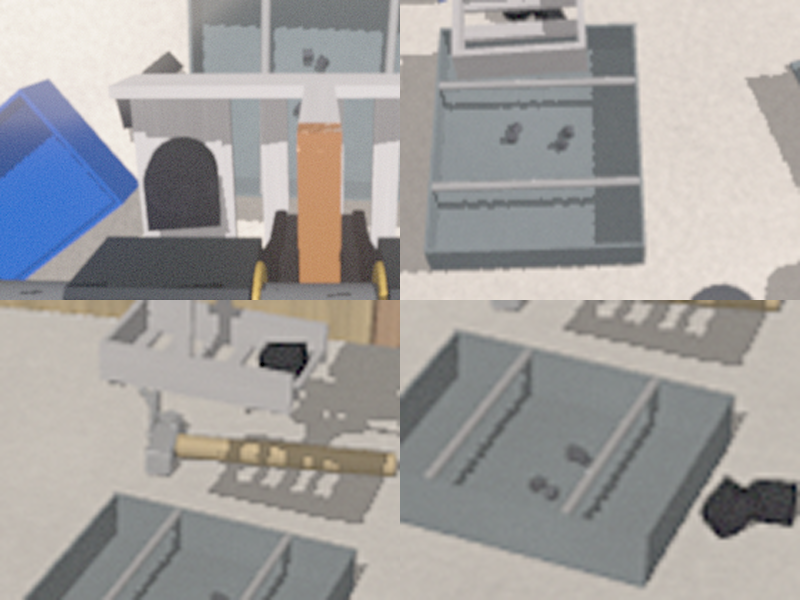

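The studs are all in the pan, as two pairs at (512,132) and (562,138) in the scene crop. One heel sits on the sieve floor by the chute and two are on the bench near (0.42,-0.175) and (0.39,-0.19). Next I'll carry the sieve to the tray.

Call:
play_rows --steps '[[[0.016,0,0,0,0,0,0],[0.033,0.003,0,0,0,0,0],[0.036,0.003,0,0,0,0,0],[0.036,0.003,0,0,0,0,0],[0.036,0.003,0,0,0,0,0],[0.036,0.003,0,0,0,0,0],[0.036,0.003,0,0,0,0,0],[0.036,0.003,0,0,0,0,0],[0.036,0.003,0.02,0,0,0,0],[0.035,0.003,0.03,0,0,0,0],[0.026,0.002,0.03,0,0,0,0],[0.01,0,0.03,0,0,0,0]]]'

```text
time_s: 14.3
tool_pos: [0.6441, 0.175, 0.2147]
tool_rot: [-179.8, -0.2, 81.2]
force: [-0.0, -0.3, -2.7]
grip_width: 0.0112
grasp_force: 60.0
```

Call:
play_rows --steps '[[[0,0,0.022,0,0,0,0],[0,0,0,0,0,0,0],[0,0,0,-0.1,0,0,0],[0,0,0,-0.1,0,0,0],[0,0,0,-0.1,0,0,0]]]'

```text
time_s: 14.8
tool_pos: [0.6459, 0.169, 0.1967]
tool_rot: [162.5, -0.1, 80.8]
force: [-0.4, -0.6, -3.9]
grip_width: 0.0112
grasp_force: 60.0
```

```bash
python3 - <<'E'
from h import *
for n in ("side","scene"):
  c=read_camera(n)
  rs=silhouettes(n,"tray");print([(round(r["p"],2),np.round(r["extent"])) for r in rs])
  print([(round(r["p"],2),np.round(r["extent"])) for r in silhouettes(n,"heel0_mid")])
o=get_obs();print(o["tool_pos"],o["tool_rot"],o["qpos"])
E
```

```text
[(0.85, array([347., 183., 434., 237.])), (0.65, array([300., 292., 402., 400.])), (0.6, array([194., 260., 265., 307.]))]
[]
[(0.93, array([347., 102., 420., 175.])), (0.84, array([350., 197., 435., 266.])), (0.71, array([160., 112., 247., 191.]))]
[(0.76, array([229., 183., 243., 199.])), (0.45, array([353., 197., 436., 263.])), (0.37, array([386., 193., 457., 261.]))]
[0.64687257 0.16797163 0.1961433 ] [ 1.62820842e+02 -6.36248712e-02  8.07396552e+01] [-12.44345982  10.57901236 -10.30263909  97.84723292  12.74452914
  57.56022548 -37.11926522]
```

Call:
play_rows --steps '[[[0,0,0,-0.1,0,0,0],[0,0,0,-0.1,0,0,0],[0,0,0,-0.1,0,0,0],[0,0,0,-0.12,0,0,0],[0,0,0,-0.12,0,0,0],[0,0,0,-0.12,0,0,0],[0,0,0,0,0,0,0],[0,0,0,0,0,0,0],[0,0,0,0,0,0,0],[0,0,0,0,0,0,0],[0,0,0,0,0,0,0]]]'

```text
time_s: 16.2
tool_pos: [0.6468, 0.1635, 0.1945]
tool_rot: [129.6, 0.5, 80.1]
force: [0.2, -0.6, -3.2]
grip_width: 0.0112
grasp_force: 60.1
```

```bash
python3 - <<'E'
from h import *
c=read_camera("side");cv2.imwrite("pics/w6.png",cv2.resize(c["frame"][130:320,150:350],(800,600)[:1]+(600,),interpolation=2)[:,:,::-1])
o=get_obs();print(o["tool_pos"],o["tool_rot"],o["force"])
E
```

```text
[0.64659299 0.16353412 0.19429573] [129.56558488   0.47249244  80.11700309] [-0.14660428  0.73269387 -2.49672048]
```

View pics/w6.png

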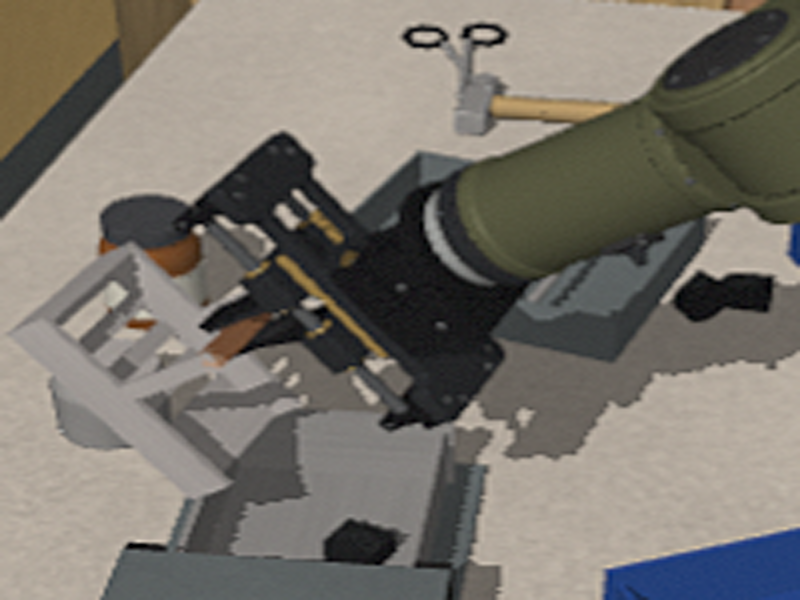

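The heel lies in the tray at (360,540) of the crop and the sieve is empty. I'll level the sieve and take it back to the pan.

Call:
play_rows --steps '[[[0,0,-0.01,0.11,0,0,0],[0,0,-0.01,0.11,0,0,0],[0,0,-0.01,0.11,0,0,0],[0,0,-0.01,0.11,0,0,0],[0,0,-0.01,0.11,0,0,0],[0,0,-0.01,0.11,0,0,0],[0,0,-0.01,0.11,0,0,0],[0,0,-0.01,0.11,0,0,0],[0,0,0,0,0,0,0],[0,0,0,0,0,0,0]]]'

```text
time_s: 17.25
tool_pos: [0.6114, 0.1675, 0.2567]
tool_rot: [177.2, 0.9, 79.7]
force: [-0.3, -0.7, -3.1]
grip_width: 0.0112
grasp_force: 60.0
```

Call:
play_rows --steps '[[[0,0,0,0.05,0.016,-0.019,0],[-0.03,0.001,0,0,0,0,0],[-0.041,0.001,0,0,0,0,0],[-0.041,0.001,0,0,0,0,0],[-0.041,0.001,0,0,0,0,0],[-0.041,0,0,0,0,0,0],[-0.041,0,0,0,0,0,0],[-0.041,0,0,0,0,0,0],[-0.041,0,0,0,0,0,0],[-0.03,0,0.03,0,0,0,0],[-0.01,0,0.03,0,0,0,0],[0,0,0,0,0,0,0]]]'

```text
time_s: 18.45
tool_pos: [0.5532, -0.1857, 0.1921]
tool_rot: [-179.4, -0.0, 80.7]
force: [-1.2, -0.1, -3.2]
grip_width: 0.0115
grasp_force: 60.0
```

Call:
play_rows --steps '[[[0,0.005,0.02,-0.01,0,0,0],[0,0,0.02,0,0,0,0],[0,0,0.017,0,0,0,0],[0,0,0.005,0,0,0,0],[0,0,0.003,0,0,0,0],[0,0,0,0,0,0,0],[0,0,0,0,0,0,0]]]'

```text
time_s: 19.15
tool_pos: [0.5641, -0.1856, 0.1333]
tool_rot: [179.4, -0.1, 80.9]
force: [0.1, -0.1, -2.6]
grip_width: 0.0115
grasp_force: 60.0
```

```bash
python3 - <<'E'
from h import *
o=get_obs();print(o["tool_pos"],o["tool_rot"],o["force"])
for n in("side","scene"):
  c=read_camera(n)
  for r in silhouettes(n,"heel0_mid"):
    m=r["pixels"].astype(np.uint8);ys,xs=np.nonzero(m);print(n,round(r["p"],2),np.round(r["extent"]),at_z(c,xs.mean(),ys.mean(),.009).round(3))
c=read_camera("side");f=c["frame"][205:245,310:360]
d=(f.max(2)<45).astype(np.uint8);n_,l,st,ce=cv2.connectedComponentsWithStats(d)
print(st[1:],ce[1:]+[310,205])
E
```

```text
[ 0.56409096 -0.18564448  0.13331912] [ 1.79419927e+02 -5.13939677e-02  8.08787506e+01] [ 0.08218669 -0.08909535 -2.61780147]
side 0.43 [331. 215. 340. 229.] [ 0.39  -0.194  0.009]
[[  9  12  24  15 260]
 [  7  14   1   1   1]
 [  4  19   1   1   1]
 [  3  21   1   1   1]
 [  0  25   2   2   2]] [[330.44230769 223.1       ]
 [317.         219.        ]
 [314.         224.        ]
 [313.         226.        ]
 [310.5        230.5       ]]
```

Call:
play_rows --steps '[[[0,0,0.004,0.01,0,0,0],[0,0,0.0025,0,0,0,0],[0,0,0,0,0,0,0]]]'

```text
time_s: 19.7
tool_pos: [0.5637, -0.1859, 0.1267]
tool_rot: [-179.9, -0.1, 80.8]
force: [-2.2, 1.0, 2.9]
grip_width: 0.0116
grasp_force: 60.0
```

Call:
play_rows --steps '[[[0,0,0,0,0,0,0.02],[0,0,0,0,0,0,0.04],[0,0,0,0,0,0,0.06],[0,0,0,0,0,0,0.06],[0,0,-0.02,0,0,0,0.06],[0,0,-0.04,0,0,0,0.06],[0,0,-0.05,0,0,0,0.08],[-0.03,-0.04,-0.03,0,0,0,0.08],[-0.03,-0.04,0,0,0,0,0.08],[-0.007,-0.02,0,0,0,0,0.08],[0,0,0,0,0,0,0.08],[0,0,0,0,0,0,0.08]]]'

```text
time_s: 20.9
tool_pos: [0.4608, -0.2327, 0.2616]
tool_rot: [-179.9, -0.1, 80.8]
force: [1.0, 0.6, 0.4]
grip_width: 0.0794
grasp_force: 0.0
```

```bash
python3 - <<'E'
from h import *
o=get_obs();print(o["tool_pos"],o["tool_rot"],o["force"],o["grip_width"])
c=read_camera("wrist");f=c["frame"]
for r in silhouettes("wrist","heel0_mid"): print(round(r["p"],2),np.round(r["extent"]))
print(proj(c,[.421,-.175,.009]),proj(c,[.387,-.191,.009]),proj(c,[.56,-.186,.15]))
s=read_camera("side")["frame"][160:250,230:350]
cv2.imwrite("pics/w7.png",np.hstack([f,cv2.resize(s,(240,420),interpolation=2)])[:,:,::-1])
E
```

```text
[ 0.46082281 -0.23267487  0.26155264] [-1.79949475e+02 -8.61377464e-02  8.08374142e+01] [1.02638599 0.5584395  0.35855143] 0.07940844412833228
0.64 [196. 125. 235. 157.]
(np.float64(238.1232341216821), np.float64(119.92200267668859)) (np.float64(210.4544586742704), np.float64(139.73460562442065)) (np.float64(409.5648435000404), np.float64(118.56094468399104))
```

View pics/w7.png

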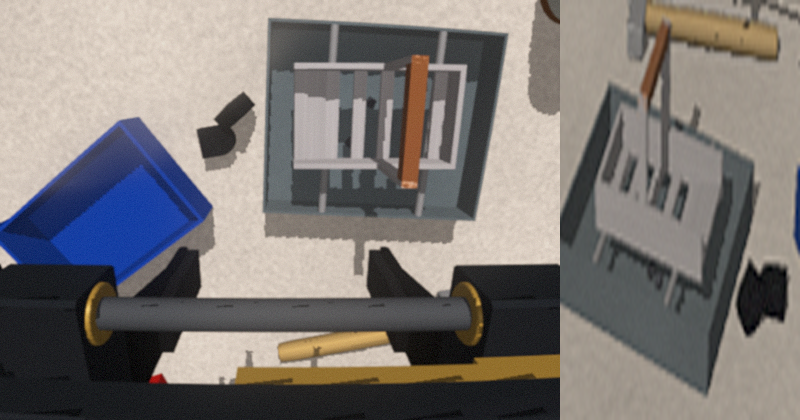

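The wrist view shows the sieve standing on the pan bars. Heel A lies flat at (216,140), and heel B stands on its edge against it at (235,108), with its long side running up to the right. I'll measure both numerically.

```bash
python3 - <<'E'
from h import *
o=get_obs();T=o["tool_pos"]
c=read_camera("wrist");f=c["frame"]
d=(f.max(2)<70).astype(np.uint8);d[:, :185]=0;d[:,262:]=0;d[:85]=0;d[170:]=0
rows=["".join("#" if d[y,x] and f[y,x].max()<40 else("+" if d[y,x] else ".") for x in range(190,262,2)) for y in range(88,168,3)]
print("\n".join(rows))
for nm in("heel0_mid",):
  for r in silhouettes("wrist",nm): 
    m=r["pixels"].astype(np.uint8); print(r["p"],cv2.minAreaRect(cv2.findNonZero(m)))
    b=d.copy();b[cv2.dilate(m,np.ones((3,3)))>0]=0;n,l,s,ce=cv2.connectedComponentsWithStats(b);k=1+np.argmax(s[1:,4]);print("B",s[k],cv2.minAreaRect(cv2.findNonZero((l==k).astype(np.uint8))))
for u,v,z in((216,140,.018),(235,108,.032),(219,120,.032),(251,97,.032)):print(u,v,at_z(c,u,v,z).round(4))
print(f[100:105,235].tolist(),f[140,216],f[120,232])
E
```

```text
....................................
....................................
....................................
..........................++........
.......................+++++++......
.....................++++++++++.....
....................++++++++++++....
..................+++++++++++++.....
................+++++++++++++.......
...............++++++++++++.........
..............++++++++++++..........
..............++++++++++............
...............+++++++..............
............++++++#++...............
.....++++++++++++++++...............
....++++++++++++++++++..............
.....++++++++++++++++#+.............
.....++++++++++++++++++.............
.....++++++++++++++++++.............
......++++++++++++++++..............
......+++++++++++++++...............
......++++++++++++++................
.......+++++++++++..................
.......++++.........................
....................................
....................................
....................................
0.74 ((216.6351318359375, 140.810791015625), (30.08501625061035, 36.49657440185547), 80.53767395019531)
B [216  95  38  36 633] ((233.875244140625, 112.36693572998047), (17.508892059326172, 38.984642028808594), 46.84761428833008)
0.65 ((550.0, 12.0), (24.0, 18.0), 90.0)
B [ 198   95   56   63 1539] ((226.99269104003906, 129.68359375), (35.49197006225586, 71.87370300292969), 50.013118743896484)
0.52 ((383.40020751953125, 120.99571228027344), (240.3793487548828, 195.54904174804688), 2.4540317058563232)
B [ 198   95   56   63 1539] ((226.99269104003906, 129.68359375), (35.49197006225586, 71.87370300292969), 50.013118743896484)
216 140 [ 0.3951 -0.1908  0.018 ]
235 108 [ 0.4233 -0.161   0.032 ]
219 120 [ 0.405  -0.1701  0.032 ]
251 97 [ 0.4412 -0.153   0.032 ]
[[71, 67, 61], [67, 63, 59], [64, 55, 53], [71, 68, 67], [59, 55, 53]] [43 46 42] [43 43 41]
```

Call:
play_rows --steps '[[[0.03,-0.026,0,0,0,0,0.034],[0.03,-0.0265,0,0,0,0,0.034],[0,0,0.02,0,0,0.15,0.034],[0,0,0.03,0,0,0.15,0.034],[0,0,0.03,0,0,0.15,0.034],[0,0,0.03,0,0,0.15,0.034],[0,0,0.03,0,0,0.15,0.034],[0,0,0.03,0,0,0.15,0.034],[0,0,0,0,0,0,0.034],[0,0,0,0,0,0,0.034]]]'

```text
time_s: 22.15
tool_pos: [0.4181, -0.1649, 0.0916]
tool_rot: [-179.8, 0.1, 29.5]
force: [0.7, 0.3, -0.2]
grip_width: 0.034
grasp_force: 0.0
```

Good pose. Now down, grip and lift.

Call:
play_rows --steps '[[[0,0,0.03,0,0,0,0.034],[0,0,0.025,0,0,0,0.034],[0,0,0.0185,0,0,0,0.034],[0,0,0,0,0,0,0.034],[0,0,0,0,0,0,0],[0,0,0,0,0,0,0],[0,0,0,0,0,0,0],[0,0,0,0,0,0,0],[0,0,0,0,0,0,0]]]' --force 30

```text
time_s: 23.05
tool_pos: [0.4191, -0.1654, 0.0194]
tool_rot: [-180.0, -0.1, 29.3]
force: [-0.7, 1.0, 6.5]
grip_width: 0.0174
grasp_force: 30.0
```

Call:
play_rows --steps '[[[0,0,-0.03,0,0,0,0],[0,0,-0.05,0,0,0,0],[0,0,-0.05,0,0,0,0],[0.02,-0.011,-0.05,0,0,0,0],[0.0395,-0.0215,-0.02,0,0,0,0],[0.0395,-0.0215,0,0,0,0,0],[0.0395,-0.0215,0,0,0,0,0],[0.0395,-0.0215,0,0,0,0,0],[0.0395,-0.0215,0,0,0,0,0],[0.0395,-0.0215,0,0,0,0,0],[0.0395,-0.0215,0,0,0,0,0],[0.02,-0.011,0,0,0,0,0]]]'

```text
time_s: 24.25
tool_pos: [0.6093, 0.143, 0.2131]
tool_rot: [-179.8, 0.0, 29.5]
force: [-0.2, 0.9, -1.4]
grip_width: 0.0179
grasp_force: 30.0
```

```bash
python3 - <<'E'
from h import *
o=get_obs();print(o["tool_pos"],o["tool_rot"],o["grip_width"],o["grasp_force"])
c=read_camera("side")
print("inTray1",at_z(c,240,301,.02).round(3))
f=c["frame"][205:245,310:360];d=(f.max(2)<45).astype(np.uint8)
n,l,s,ce=cv2.connectedComponentsWithStats(d);k=1+np.argmax(s[1:,4]);print(s[k],at_z(c,*(ce[k]+[310,205]),.012).round(3))
E
```

```text
[0.60931141 0.14295329 0.21313122] [-1.79755602e+02  5.48232025e-03  2.95379339e+01] 0.01789093731333017 29.999795951516717
inTray1 [0.575 0.17  0.02 ]
[ 20  12  13  12 131] [ 0.392 -0.186  0.012]
```

Call:
play_rows --steps '[[[0.006,0.012,0.04,0,0,0,0],[0,0,0.045,0,0,0,0],[0,0,0.045,0,0,0,0],[0,0,0.033,0,0,0,0],[0,0,0,0,0,0,0],[0,0,0,0,0,0,0.04],[0,0,0,0,0,0,0.04],[0,0,0,0,0,0,0.04],[0,0,-0.03,0,0,0,0.04],[0,0,-0.05,0,0,0,0.04],[0,0,-0.05,0,0,0,0.04],[0,0,-0.04,0,0,0,0.06]]]'

```text
time_s: 25.5
tool_pos: [0.6209, 0.131, 0.226]
tool_rot: [-180.0, -0.3, 29.3]
force: [-0.7, 0.6, -0.3]
grip_width: 0.043
grasp_force: 0.0
```

Call:
play_rows --steps '[[[-0.0394,0.0187,0,0,0,0,0.054],[-0.0394,0.0187,0,0,0,0,0.054],[-0.0394,0.0187,0,0,0,0,0.054],[-0.0394,0.0187,0,0,0,0,0.054],[-0.0394,0.0187,0,0,0,0,0.054],[-0.0394,0.0187,0,0,0,0,0.054],[-0.0394,0.0187,0,0,0,0,0.054],[-0.0394,0.0187,0,0,0,0,0.054],[-0.0394,0.0187,0,0,0,0,0.054],[0,0,0,0,0,0.128,0.054],[0,0,0.02,0,0,0.128,0.054],[0,0,0.02,0,0,0.128,0.054]]]'

```text
time_s: 26.7
tool_pos: [0.3939, -0.1903, 0.1825]
tool_rot: [180.0, -0.2, 6.9]
force: [-0.3, 0.9, -0.6]
grip_width: 0.0538
grasp_force: 0.0
```

Call:
play_rows --steps '[[[0,0,0.02,0,0,0.128,0.054],[0,0,0.03,0,0,0,0.054],[0,0,0.03,0,0,0,0.054],[0,0,0,0,0,0,0.054],[0,0,0,0,0,0,0.054]]]'

```text
time_s: 27.2
tool_pos: [0.3933, -0.1896, 0.102]
tool_rot: [-180.0, 0.0, -0.0]
force: [0.3, -1.1, 0.7]
grip_width: 0.0539
grasp_force: 0.0
```

```bash
python3 - <<'E'
from h import *
o=get_obs();print(o["tool_pos"],o["tool_rot"],o["grip_width"],o["force"])
for n in("side","scene","wrist"):
  c=read_camera(n)
  for r in silhouettes(n,"heel0_mid"):
    m=r["pixels"].astype(np.uint8);ys,xs=np.nonzero(m);print(n,round(r["p"],2),np.round(r["extent"]),at_z(c,xs.mean(),ys.mean(),.012).round(3))
  if n=="scene": print("tray heel view",[np.round(proj(c,[.575,.17,.02]))])
E
```

```text
[ 0.39329289 -0.18961032  0.10195769] [-1.79955399e+02  1.81419498e-02 -4.78142058e-02] 0.053858473408926605 [ 0.28765357 -1.11363886  0.70360914]
side 0.6 [326. 214. 342. 229.] [ 0.394 -0.188  0.012]
scene 0.72 [229. 185. 242. 200.] [ 0.395 -0.191  0.012]
scene 0.54 [224. 206. 270. 272.] [ 0.536 -0.189  0.012]
tray heel view [array([395., 219.])]
wrist 0.89 [263. 183. 308. 240.] [ 0.393 -0.193  0.012]
```

Call:
play_rows --steps '[[[0,0.001,0.04,0,0,0,0.054],[0,0,0.04,0,0,0,0.054],[0,0,0.016,0,0,0,0.054],[0,0,0,0,0,0,0.054],[0,0,0,0,0,0,0],[0,0,0,0,0,0,0],[0,0,0,0,0,0,0],[0,0,0,0,0,0,0],[0,0,0,0,0,0,0]]]' --force 30

```text
time_s: 28.4
tool_pos: [0.3932, -0.1906, 0.0055]
tool_rot: [-180.0, 0.0, -0.1]
force: [-1.2, 1.0, 5.3]
grip_width: 0.0315
grasp_force: 30.0
```

Call:
play_rows --steps '[[[0,0,-0.04,0,0,0,0],[0,0,-0.05,0,0,0,0],[0,0,-0.05,0,0,0,0],[0.01,-0.02,-0.04,0,0,0,0],[0.025,-0.041,0,0,0,0,0],[0.025,-0.041,0,0,0,0,0],[0.025,-0.041,0,0,0,0,0],[0.025,-0.041,0,0,0,0,0],[0.025,-0.041,0,0,0,0,0],[0.025,-0.041,0,0,0,0,0],[0.025,-0.041,0,0,0,0,0],[0.025,-0.041,0,0,0,0,0]]]'

```text
time_s: 29.6
tool_pos: [0.6038, 0.1588, 0.1844]
tool_rot: [-179.9, 0.1, -0.1]
force: [-0.7, -1.4, -0.7]
grip_width: 0.0318
grasp_force: 30.0
```

Call:
play_rows --steps '[[[0.017,-0.037,0,0,0,0,0],[0,0,0,0,0,0,0],[0,0,0,0,0,0,0]]]'

```text
time_s: 29.9
tool_pos: [0.6196, 0.1953, 0.1836]
tool_rot: [-179.9, 0.2, 0.1]
force: [0.6, -1.4, 0.7]
grip_width: 0.0318
grasp_force: 30.0
```

```bash
python3 - <<'E'
from h import *
c=read_camera("side");f=c["frame"][255:312,190:270]
for y in range(0,57,2): print("".join("#" if f[y,x].max()<60 else("+" if f[y,x].max()<95 else ".") for x in range(0,80)))
for p in([.62,.195,.02],[.575,.17,.02],[.62,.131,.02]):print(np.round(np.array(proj(c,p))-[190,255]))
E
```

```text
+++.............################.......................+........................
+++................+###########.................................................
+++.............................................................................
+++...................................+++++++++++++++++++++++++++++.............
+++.........................................+++++++++++++++++++++++++...........
++................+..........................+++++++++++++++++++++++++....+.....
.................+++............................................................
.................++++..................................................+........
................++++++.................................................++.......
............+...++++++.........................+++....................++++.....+
...........+...+++++++++...............++##########++.................++++......
..........+...++++++++++.............+##############+++..............++++++++++.
..........+...++++++++++...........+################+++++............+++++#++++.
.........+...+++++++++++...........############
[... 578 characters left out ...]
........++++#++##+.++.
....+...+++++++++++.........................+##########++++.......++++#####+.++.
...+...+++++++++++........................+################+++...++++#####+..++.
...+...++++++++++++......................##################++....++++#++##+..++.
##..+++++++++++++........................##################......+++##+##+..++..
.......+++++++++++.......................#################......++++#####+..++..
..++....+............++.........+++++++++###############+.......##+##++++...++..
.+.+...++++..+..........................................+++++..+#########++#+...
++++........................+++........+..+..........+++..+++++...+.....+###+...
[28. 51.]
[50. 46.]
[36. 31.]
```

Call:
play_rows --steps '[[[0,0,0.045,0,0,0,0],[0,0,0.045,0,0,0,0],[0,0,0.045,0,0,0,0],[0,0,0.009,0,0,0,0],[0,0,0,0,0,0,0],[0,0,0,0,0,0,0.044],[0,0,0,0,0,0,0.044],[0,0,0,0,0,0,0.044],[0,0,-0.03,0,0,0,0.044],[0,0,-0.05,0,0,0,0.044],[0,0,-0.05,0,0,0,0.044],[0,0,-0.04,0,0,0,0.044]]]'

```text
time_s: 31.15
tool_pos: [0.621, 0.1948, 0.2154]
tool_rot: [-179.8, -0.2, -0.0]
force: [1.5, -0.2, -0.2]
grip_width: 0.0436
grasp_force: 0.0
```

```bash
python3 - <<'E'
from h import *
o=get_obs();print(o["tool_pos"],o["tool_rot"],o["grip_width"],o["force"])
c=read_camera("side");f=c["frame"][255:312,190:270]
for y in range(18,57,2): print("".join("#" if f[y,x].max()<60 else("+" if f[y,x].max()<95 else ".") for x in range(0,80)))
def poly(n,nm,sel):
  for r in silhouettes(n,nm):
    if sel(r["extent"]): return cv2.approxPolyDP(cv2.convexHull(cv2.findNonZero(r["pixels"].astype(np.uint8))),3,True)[:,0]
p=poly("side","tray",lambda e:e[0]<230 and e[3]<330)
print("tray",[(tuple(map(int,q)),at_z(c,*q,.068)[:2].round(4).tolist()) for q in p] if p is not None else None)
s=read_camera("scene")
for n,c2,nm in(("side",c,"unit"),("scene",s,"unit")):
  p=poly(n,nm,lambda e:e[2]-e[0]<200);print(n,nm,[(tuple(map(int,q)),at_z(c2,*q,.078)[:2].round(4).tolist()) for q in p])
E
```

```text
[0.6210393  0.19476363 0.21541987] [-1.79845494e+02 -1.58312103e-01 -4.03235080e-02] 0.04363837421550637 [ 1.52981279 -0.22130428 -0.22806718]
............+...++++++.........................+++....................++++.....+
...........+...+++++++++...............+++#########++.................++++......
..........+...++++++++++.............+##############+++..............+#++++++++.
..........+...++++++++++...........+################+++++............++++++#+++.
.........+...+++++++++++...........#################++++.............+++++++#+..
........++..+++++++++++............#################+++.............++++++++#+..
........+...++++++++++..............#################+..............++++++##++.+
.......+...+++++++++++...............###############................++++++##+..+
......++...++++++++++.................+######+.....................++++#+###+..+
......+...#+++++++++++.............................................+++++####+.++
.....+...++++++++++++..............................................+++#++##+..+.
.....+...#+++++++++...........................###+++..............
[... 533 characters left out ...]
.+.+++.+..+.............+++++..+#########++#+...
++++..++++.+.......+........++++++.+.+...+++.....++.++++++++++......+...+###+...
tray [((262, 263), [0.5424, 0.0859]), ((262, 280), [0.5299, 0.1421]), ((253, 309), [0.5292, 0.2328]), ((194, 303), [0.6564, 0.2418]), ((206, 259), [0.6744, 0.0994])]
side unit [((261, 262), [0.5429, 0.094]), ((262, 280), [0.5275, 0.1525]), ((254, 307), [0.5261, 0.2361]), ((195, 303), [0.6504, 0.2505]), ((207, 258), [0.6691, 0.1064])]
scene unit [((515, 219), [0.669, 0.4154]), ((500, 235), [0.6987, 0.3596]), ((377, 276), [0.7262, 0.0541]), ((346, 215), [0.5678, 0.0379]), ((412, 184), [0.5213, 0.2208]), ((472, 171), [0.5188, 0.3828]), ((484, 174), [0.5341, 0.4078])]
```

All three heels are in the tray. Next I'll close the fingers and line up in front of the plate along its centre line, yaw about 95°.

Call:
play_rows --steps '[[[-0.002,0.0405,0,0,0,0,0],[-0.002,0.0405,0,0,0,0,0],[-0.002,0.0405,0,0,0,-0.138,0],[0,0,0,0,0,-0.138,0],[0,0,0.01,0,0,-0.138,0],[0,0,0.01,0,0,-0.138,0],[0,0,0.01,0,0,-0.138,0],[0,0,0.01,0,0,-0.138,0],[0,0,0.01,0,0,-0.138,0],[0,0,0.01,0,0,-0.138,0],[0,0,0.01,0,0,-0.138,0],[0,0,0.01,0,0,-0.138,0]]]' --force 20

```text
time_s: 32.6
tool_pos: [0.6125, 0.0726, 0.1279]
tool_rot: [-179.7, 0.0, 79.3]
force: [0.5, -0.3, -0.5]
grip_width: 0.0005
grasp_force: 0.0
```

Call:
play_rows --steps '[[[0,0,0.01,0,0,-0.138,0],[0,0,0.01,0,0,-0.138,0],[0,0,0,0,0,0,0],[0,0,0,0,0,0,0]]]'

```text
time_s: 33.0
tool_pos: [0.613, 0.0727, 0.1091]
tool_rot: [-179.8, -0.1, 94.6]
force: [-0.5, -1.3, 0.3]
grip_width: 0.0003
grasp_force: 0.0
```

```bash
python3 - <<'E'
from h import *
o=get_obs();print(o["tool_pos"],o["tool_rot"],o["grip_width"],o["force"])
c=read_camera("side")
g=cv2.cvtColor(c["frame"],cv2.COLOR_RGB2GRAY).astype(int)
# silhouette ends of roof mouth edge & front plate: print rows
for nm in("tray","unit"):
  for r in silhouettes("side",nm):
    e=r["extent"]
    if e[0]<230: print(nm,r["p"],np.round(e))
w=read_camera("wrist");
for nm in("tray","unit","tray_front"):
  for r in silhouettes("wrist",nm):
    p=cv2.approxPolyDP(cv2.convexHull(cv2.findNonZero(r["pixels"].astype(np.uint8))),4,True)[:,0]
    print(nm,round(r["p"],2),[(tuple(map(int,q)),at_z(w,*q,.058 if nm!="unit" else .078)[:2].round(3).tolist()) for q in p])
E
```

```text
[0.61295476 0.07268366 0.10914259] [-1.79751204e+02 -9.81062217e-02  9.46371594e+01] 0.00030988316400156314 [-0.53072424 -1.27179554  0.31376641]
tray 0.9 [193. 258. 265. 308.]
unit 0.69 [160. 276. 270. 402.]
tray 0.69 [((401, 207), [0.683, 0.092]), ((159, 212), [0.539, 0.077]), ((153, 0), [0.536, 0.194]), ((400, 0), [0.664, 0.204])]
tray 0.6 [((16, 0), [0.46, 0.19]), ((0, 11), [0.451, 0.185]), ((0, 0), [0.451, 0.19])]
tray 0.39 [((496, 379), [0.777, -0.03]), ((444, 382), [0.738, -0.034]), ((440, 370), [0.733, -0.024]), ((473, 362), [0.755, -0.016])]
unit 0.95 [((410, 0), [0.664, 0.2]), ((397, 193), [0.673, 0.106]), ((164, 197), [0.548, 0.093]), ((143, 0), [0.538, 0.189])]
tray_front 0.95 [((401, 208), [0.683, 0.092]), ((160, 213), [0.539, 0.077]), ((153, 0), [0.536, 0.194]), ((400, 0), [0.664, 0.204])]
tray_front 0.64 [((17, 0), [0.461, 0.19]), ((0, 11), [0.451, 0.185]), ((0, 0), [0.451, 0.19])]
```

Call:
play_rows --steps '[[[-0.03,0,0,0,0,-0.021,0],[0,0,0.045,0,0,0,0],[0,0,0.042,0,0,0,0],[0,0,0,0,0,0,0],[0.012,0,0,0,0,0,0],[0.012,0,0,0,0,0,0],[0.008,0,0,0,0,0,0],[0.006,0,0,0,0,0,0],[0.006,0,0,0,0,0,0]]]'

```text
time_s: 34.25
tool_pos: [0.6125, 0.087, 0.0247]
tool_rot: [180.0, -0.0, 96.0]
force: [0.1, -2.0, 0.9]
grip_width: 0.0005
grasp_force: 1.1
```

Call:
play_rows --steps '[[[0.008,-0.001,0,0,0,0,0],[0.01,0,0,0,0,0,0],[0.01,0,0,0,0,0,0],[0.01,0,0,0,0,0,0],[0.01,0,0,0,0,0,0],[0.01,0,0,0,0,0,0]]]'

```text
time_s: 34.85
tool_pos: [0.6044, 0.1454, 0.0234]
tool_rot: [-179.9, -0.1, 96.0]
force: [0.5, -2.5, 0.8]
grip_width: 0.0003
grasp_force: 1.2
```

Call:
play_rows --steps '[[[0.01,0,0,0,0,0,0],[0.01,0,0,0,0,0,0],[0.008,0,0,0,0,0,0],[0,0,0,0,0,0,0]]]'

```text
time_s: 35.25
tool_pos: [0.6007, 0.1752, 0.0236]
tool_rot: [-179.9, -0.2, 96.2]
force: [-0.4, 0.5, -0.7]
grip_width: 0.0009
grasp_force: 0.0
```

```bash
python3 - <<'E'
from h import *
o=get_obs();print(o["tool_pos"],o["tool_rot"],o["force"])
w=read_camera("wrist")
for nm in("tray","unit","tray_front"):
  for r in silhouettes("wrist",nm)[:2]:
    p=cv2.approxPolyDP(cv2.convexHull(cv2.findNonZero(r["pixels"].astype(np.uint8))),4,True)[:,0]
    print(nm,round(r["p"],2),[(tuple(map(int,q)),at_z(w,*q,.068 if nm!="unit" else .078)[:2].round(3).tolist()) for q in p])
E
```

```text
[0.60071801 0.17521645 0.02355222] [-179.87101651   -0.21037732   96.18251129] [-0.42497274  0.4996797  -0.69073824]
tray 0.73 [((478, 293), [0.669, 0.194]), ((90, 290), [0.531, 0.18]), ((94, 115), [0.535, 0.241]), ((473, 117), [0.651, 0.254])]
unit 0.64 [((559, 152), [0.675, 0.247]), ((433, 358), [0.653, 0.173]), ((271, 367), [0.598, 0.163]), ((128, 296), [0.549, 0.186]), ((8, 145), [0.513, 0.231]), ((0, 114), [0.512, 0.24]), ((0, 0), [0.514, 0.271]), ((559, 0), [0.663, 0.287])]
tray_front 0.93 [((477, 292), [0.668, 0.194]), ((90, 290), [0.531, 0.18]), ((93, 115), [0.535, 0.241]), ((475, 118), [0.652, 0.253])]
```

Call:
play_rows --steps '[[[0.006,0,0,0,0,0,0],[0.006,0,0,0,0,0,0],[0.005,0,0,0,0,0,0],[0.003,0,0,0,0,0,0],[0.003,0,0,0,0,0,0]]]'

```text
time_s: 35.95
tool_pos: [0.5993, 0.1932, 0.0236]
tool_rot: [-179.9, 0.1, 96.0]
force: [0.0, -8.3, 3.2]
grip_width: 0.0003
grasp_force: 4.6
```

Call:
play_rows --steps '[[[0.003,0,0,0,0,0,0],[0.003,0,0,0,0,0,0],[0,0,0,0,0,0,0]]]'

```text
time_s: 36.25
tool_pos: [0.5994, 0.1931, 0.0233]
tool_rot: [-179.8, 0.5, 95.8]
force: [-0.7, -14.6, 4.3]
grip_width: 0.0001
grasp_force: 7.2
```

Call:
play_rows --steps '[[[0.005,0,0,0,0,0,0],[0.004,0,0,0,0,0,0],[0,0,0,0,0,0,0]]]'

```text
time_s: 36.55
tool_pos: [0.5996, 0.1928, 0.0229]
tool_rot: [-179.6, 1.1, 95.5]
force: [-0.7, -28.7, 8.2]
grip_width: 0.0007
grasp_force: 14.2
```

Call:
play_rows --steps '[[[-0.03,0,0,0,0,0,0],[-0.04,0,0,0,0,0,0],[-0.03,0,-0.02,0,0,0,0],[0,0,-0.05,0,0,0,0],[0,0,-0.05,0,0,0,0],[0,0,-0.05,0,0,0,0],[0,0,0,0,0,0,0],[0,0,0,0,0,0,0]]]'

```text
time_s: 37.35
tool_pos: [0.6091, 0.1117, 0.1952]
tool_rot: [179.9, -0.1, 96.1]
force: [-0.3, 0.0, -2.2]
grip_width: 0.0005
grasp_force: 0.0
```

```bash
python3 - <<'E'
from h import *
o=get_obs();print(o["tool_pos"],o["tool_rot"],o["force"])
w=read_camera("wrist");s=read_camera("side")
for n,c in(("wrist",w),("side",s)):
 for nm in("tray","tray_front","unit"):
  for r in silhouettes(n,nm)[:3]:
    p=cv2.approxPolyDP(cv2.convexHull(cv2.findNonZero(r["pixels"].astype(np.uint8))),4,True)[:,0]
    print(n,nm,round(r["p"],2),[(tuple(map(int,q)),at_z(c,*q,.068 if nm!="unit" else .078)[:2].round(3).tolist()) for q in p][:7])
for n,c in(("scene",read_camera("scene")),):
  for r in silhouettes(n,"sieve_grip")[:1]: print(r["p"],r["extent"],"start 222.9,206.9,269,269.3")
f=w["frame"]; g=cv2.cvtColor(f,cv2.COLOR_RGB2GRAY)
for x in(200,250,300,350): print(x,g[20:300:4,x].tolist())
E
```

```text
[0.60912251 0.1116939  0.19522829] [ 1.79900649e+02 -1.34009131e-01  9.60870342e+01] [-0.32925229  0.03962204 -2.16480316]
wrist tray 0.67 [((64, 0), [0.438, 0.24]), ((98, 55), [0.463, 0.204]), ((0, 113), [0.384, 0.155]), ((0, 0), [0.389, 0.237])]
wrist tray 0.61 [((376, 75), [0.667, 0.21]), ((187, 74), [0.53, 0.196]), ((193, 7), [0.532, 0.242]), ((369, 8), [0.655, 0.255])]
wrist tray_front 0.93 [((64, 0), [0.438, 0.24]), ((97, 56), [0.463, 0.203]), ((0, 113), [0.384, 0.155]), ((0, 0), [0.389, 0.237])]
wrist tray_front 0.89 [((376, 73), [0.667, 0.212]), ((360, 78), [0.656, 0.207]), ((188, 74), [0.53, 0.196]), ((193, 7), [0.532, 0.242]), ((369, 8), [0.655, 0.255])]
wrist unit 0.84 [((411, 0), [0.681, 0.261]), ((370, 221), [0.679, 0.102]), ((196, 220), [0.543, 0.088]), ((157, 0), [0.509, 0.243])]
side tray 0.68 [((432, 212), [0.14, -0.209]), ((427, 225), [0.155, -0.147]), ((364, 236), [0.314, -0.066]), ((347, 211), [0.365, -0.166]), ((349, 196), [0.366, -0.239]), ((410, 183), [0.197, -0.345])]
side tray 0.66 [((257, 305), [0.524, 0.22]), ((197, 304), [0.649, 0.243]), ((194, 294), [0.66
[... 1628 characters left out ...]
196, 203, 194, 197, 199, 199, 191, 185, 38, 42, 41, 41, 31, 33, 33, 32]
300 [90, 84, 53, 25, 30, 23, 83, 84, 84, 92, 80, 84, 129, 139, 64, 65, 58, 60, 62, 57, 57, 58, 51, 60, 59, 55, 61, 53, 53, 56, 55, 58, 105, 97, 101, 98, 99, 100, 98, 97, 103, 101, 97, 101, 98, 104, 100, 101, 102, 102, 101, 131, 199, 196, 194, 194, 197, 45, 34, 34, 37, 32, 31, 33, 34, 30, 36, 49, 52, 50]
350 [90, 83, 85, 79, 86, 87, 86, 83, 81, 87, 83, 82, 120, 143, 79, 56, 59, 59, 59, 59, 60, 64, 58, 69, 107, 102, 104, 102, 102, 103, 101, 101, 101, 104, 102, 103, 100, 101, 104, 103, 98, 109, 104, 101, 102, 101, 105, 105, 104, 103, 101, 128, 201, 201, 201, 203, 196, 196, 202, 199, 204, 192, 38, 48, 41, 35, 28, 31, 37, 33]
```

```bash
python3 - <<'E'
from h import *
w=read_camera("wrist");g=cv2.cvtColor(w["frame"],cv2.COLOR_RGB2GRAY).astype(float);g=cv2.GaussianBlur(g,(3,3),0)
d=np.array([np.cos(np.radians(96)),np.sin(np.radians(96))])
for x in(250,280,340,350):
  col=np.diff(g[:,x]);a=60+np.argmin(col[60:90]);b=205+np.argmax(col[205:245])
  A=at_z(w,x,a+.5,.068)[:2];B=at_z(w,x,b+.5,.006)[:2];print(x,a,b,A.round(4),B.round(4),"gap",((A-B)@d).round(4),"want .135")
e=[]
s=read_camera("scene");f=s["frame"].astype(int)
for r in silhouettes("side","sieve_grip")[:1]: print(r["extent"])
m=((f[...,0]-f[...,2]>60)&(f[...,0]>110));m[:195]=0;m[235:]=0;m[:,:215]=0;m[:,280:]=0
ys,xs=np.nonzero(m);print("handle px",xs.min(),xs.max(),xs.mean(),ys.mean(),at_z(s,xs.mean(),ys.mean(),.147).round(4))
E
```

```text
250 72 224 [0.5742 0.2005] [0.5802 0.0617] gap 0.1386 want .135
280 72 224 [0.5958 0.2028] [0.6095 0.0649] gap 0.1385 want .135
340 73 224 [0.639  0.2068] [0.668  0.0712] gap 0.1379 want .135
350 73 223 [0.6462 0.2076] [0.6777 0.0732] gap 0.1369 want .135
[251.1, 163.9, 313.4, 222.0]Traceback (most recent call last):
  File "<stdin>", line 11, in <module>
    return umr_minimum(a, axis, None, out, keepdims, initial, where)
ValueError: zero-size array to reduction operation minimum which has no identity
```

```bash
python3 -c "
from cell import sign_off,get_obs
print(get_obs()['time_s'],sign_off())"
```

```text
the job is handed in; nothing more can be done
38.0 None
```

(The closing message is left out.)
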